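# Dial open the pigment case in the cellar paint studio

## Task

Open the locked pigment drawer of the black case. Dial its lock by the red crank: clockwise past the red dot once and on to a stop on the red dot the second time; back counter-clockwise to a stop on the yellow dot the first time it comes; then clockwise again, slowly, by feel, until the bolt springs in and blocks the dial, somewhere about a quarter turn on, and do not force the dial against it. Then pull the drawer fully out by its black post and let go, leaving the tubs, jar, mug, brush and spatula around where they are.

Things in the scene. Friction and masses are not known exactly. Their poses are not given: they have to be found in the camera images.
- case: Black aluminium-edged case, 200 (x) x 300 (y) x 100 mm high, fixed to the bench. Origin: centre of its underside; +x points to its back, the drawer front is its -x side, z up.
- lock_top (a point): Centre of the top of the round dark steel lock drum on the case, on the dial's axis: drum 120 mm across, 28 mm high, at case x 0, y -20, z 128 mm. Clockwise is as seen from above. A stop within about 10 degrees of a dot is right; overrunning by more and coming back spoils it: then dial all again from the first clockwise turn (over a whole turn, to red).
- dial: White dial disc, 88 mm across, 8 mm thick, turning endlessly about the vertical on the drum. Origin: on its axis at its underside, 129 mm above the bench; its x axis points to the crank (a black line under the crank is the pointer). It takes 0.14 to 0.18 N m to turn, some 5 N at the crank. A small click (up to about 4 N at the crank) once a turn is not yet the stop.
- crank_top (a point): Centre of the top of the red crank peg on the dial: upright round peg, 14 mm across, standing 36 mm above the dial disc (top 173 mm above the bench), 32 mm from the dial axis. The peg spins freely on its own axis, so it can be held and led round with the gripper keeping its orientation.
- mark_red (a point): Centre of the red dot, 11 mm across, on the drum's rim 52.5 mm from the dial axis. The dial stands on red when pointer and crank point at it. At the start they point 20 to 160 degrees counter-clockwise of it, so the first turn is 20 to 160 degrees to pass red, plus one whole turn.
- mark_yellow (a point): Centre of the yellow dot, same size and radius, 210 degrees counter-clockwise from red. The bolt springs in 50 to 130 degrees clockwise after yellow, differing from start to start; feel for it at 50 mm/s or slower. (The blue and green dots mean nothing.)
- bolt: Brass bolt bar, 10 x 8 mm, with a green band that slips into the drum's guide as it opens, from the drum to the case's +y side into the drawer's hasp. Origin in the lock: case x 0, y 25, z 114 mm while locked. A spring drives it 10 mm to -y (y 15 mm) into the dial's cutout: the dial is then blocked both ways and the drawer free. Over 14 N between dial and bolt (some 20 N at the crank) is forcing.
- drawer (a joint): Slide of the drawer (m): 0 closed, 0.070 fully out towards the case's -x side. It stays where it is left and needs about 2 N.
- pull_top (a point): Centre of the top of the black upright pull post on the drawer's steel hasp strap: 18 mm across, 36 mm high over the strap (top 140 mm above the bench). At case x -65 mm, y +91 mm while closed; it moves with the drawer to -x.
- jar: Small clear jar with yellow cap, 28 mm across, 40 mm high, standing loose on the case top's back corner at the -y side. Origin: centre of its underside. To be left alone.
- tub_red: Open red paint tub, 100 x 130 x 100 mm. Origin: centre of underside. To be left alone.
- tub_blue: Open blue paint tub, 100 x 120 x 70 mm. Origin: centre of underside. To be left alone.
- tub_yellow: Yellow tub with clear lid, 122 x 162 x 83 mm. Origin: centre of underside. To be left alone.
- brush: Paint brush lying on the bench, along its x. To be left alone.
- spatula: Spatula lying on the bench, along its x. To be left alone.
- mug: White mug, 76 mm across, 85 mm high. Origin: centre of underside. To be left alone.

How it is judged:
By the outcome, as a careful person would: the job done as asked, in the order asked, and still so for the second after the job is handed in, with the robot touching nothing.
It also fails if it takes over 72 s, if anything falls off the work surface, if the arm or the gripper's body presses on something with over 40 N, if the wrist force passes 120 N, or if a joint passes its speed limit or range.

## Robot

A 6-joint arm with a two-finger parallel gripper is mounted at the origin on the work surface. World frame = base frame: x ahead of the robot, y to its left, z up, the work surface at z = 0. Lengths are in m, angles in rad, forces in N, time in s.
With the tool pointing down it reaches from about 0.25 to 0.85 m from the base axis. Payload 12.5 kg.
Tool frame: the origin (TCP) lies midway between the tips of the shut fingers; the grasp point (between the pads) lies env.grasp_offset behind it (env.grasp_offset is the distance from the TCP to the grasp point, in m); z points along the fingers, y is the line along which they close (so a half turn about z gives the same grasp; the last joint's range is limited). The gripper opens to 93 mm and grips with 3 to 60 N. Pads are 15 mm wide; open, the fingers measure 128 mm over their backs; the gripper's body (75 mm by 188 mm) begins 65 mm behind the grasp point.
Start: joints at [1.143, 0.351, 1.652, -0, 1.139, -0.085], TCP at [0.185, 0.518, 0.219] pointing down, gripper open.
Joint ranges: [-2.75, 2.75], [-0.79, 2.1], [0.01, 2.65], [-1.57, 4.71], [0.07, 3.14], [-2.87, 2.87]. Speed limits (rad/s): [2.22, 2.22, 2.79, 3.14, 3.14, 3.14].

## Interface

Orientations are given as a unit quaternion [w, x, y, z].
In Python, from plant import telemetry, cams, close_job, env gives the robot as it stands.
- The arm moves only by the tool send_rows, never from a script. Its argument "series" is a list of rows, each an object of numbers: "ax", "ay", "az": the turn, a rotation vector about the world's x, y, z in degrees; "dx", "dy", "dz": the shift along the world's x, y, z in m; "hand": the finger opening in m, from 0 to 0.093. In form: [{"ax": .., "ay": .., "az": .., "dx": .., "dy": .., "dz": .., "hand": ..}, ...]. A call has 1 to 12 rows; each row is the pose to reach, as a shift and turn from the pose commanded when the call began; what a row does not reach only later rows make up. A row lasts 1/8 s, in which the tool goes at most 62.5 mm and 10.7 degrees, less where a joint would pass 70% of its speed; a pose out of reach is approached as far as the arm can. A call with a gripper value outside its range is refused whole. The fingers move at their own pace and stop on an object; "force" is the grip in N (left out, the last holds). Time passes only in rows, so rows that repeat a pose let the fingers close. It gives the time, the measured TCP pose, the force, the opening and the grip force at its end, in the units of the state.
- telemetry.read_state(): the state, without advancing time (a new reading comes with each control period).
- cams.snapshot(name): name is "scene" or "top"; returns (picture, depth): 400x640x3 uint8, red, green, blue; 400x640 float32, m along the optical axis (not along the pixel's ray), 0 where there is no reading.
- cams.camera_params(name): a dict with "fovy" (degrees; the focal length in pixels is half the picture's height over the tangent of half this angle, whatever the lens; pixels are square), "cx", "cy" (the principal point, pixels), "view" (4x4, takes a point from world to camera coordinates). Camera axes: x right, y down, z forward; pixel columns grow to the right and rows downward; lengths in m; the calibration is good to about 2 mm. A picture is of the moment at which its call begins. camera_params takes no time and is no camera call.
- close_job(): hands the job in; it is judged then, once.
The state is a dict: "t": time; "qpos": joint angles; "joint_velocities": joint speeds; "tau": joint torques, N m; "ee_pos": TCP position; "tcp_rot": TCP orientation; "wrist_force": force on the tool from outside, world axes, zero at the start; "ft_torque": the same for the moment, N m; "gripper_width": finger opening in m; "gripper_force": force on a finger pad.
Only numpy, scipy, OpenCV 4.12 (cv2) and the standard library are available. Lean on these libraries where they do the work, as an engineer would, in place of code of your own. Each camera call takes 0.05 s, during which the arm holds its last target. There are 200 camera calls.

## Working session

There is one attempt and no reset: what is moved stays moved. The work goes in short steps, Python scripts to look and compute and a tool call to move; the robot and the scene stay as the last step left them, time stands still between calls to the robot, and variables do not carry over. Pictures are saved under pics/ and viewed, at most 11 in all, crops included, and the job is handed in when it is done.

Besides the shell and the picture viewer there is one more tool, called after ">>>" by a JSON object that holds its "op" and its "data". send_rows: Moves the arm, as the interface text tells. Its arguments: {"type":"object","properties":{"series":{"type":"array","items":{"type":"object","properties":{"ax":{"type":"number"},"ay":{"type":"number"},"az":{"type":"number"},"dx":{"type":"number"},"dy":{"type":"number"},"dz":{"type":"number"},"hand":{"type":"number"}}}},"force":{"type":"number"}},"required":["series"]}

```bash
mkdir -p pics
python3 - <<'E'
from plant import telemetry,cams,env
import cv2,numpy as np
print(env.grasp_offset, telemetry.read_state())
for n in("scene","top"):
    p,d=cams.snapshot(n); cv2.imwrite(f"pics/{n}0.png",p[:,:,::-1]); np.savez(f"{n}0.npz",p=p,d=d); print(cams.camera_params(n))
E
```

```text
0.0188 {'t': 0.0, 'qpos': array([ 1.14340122e+00,  3.51256236e-01,  1.65241249e+00, -2.23096118e-05,
        1.13912236e+00, -8.45971132e-02]), 'joint_velocities': array([ 0.00050461,  0.0014219 , -0.00065936,  0.00143162, -0.00044872,
       -0.00028681]), 'tau': array([-2.98812032e-03, -4.97314918e+01, -2.85247904e+01,  6.98761060e-02,
        2.57641595e-02, -7.21962761e-05]), 'ee_pos': array([0.18470331, 0.51769002, 0.21809489]), 'tcp_rot': array([-1.41928484e-04,  1.70556380e-01,  9.85347737e-01, -5.82253741e-04]), 'wrist_force': array([0.07704226, 0.56380835, 0.30459645]), 'ft_torque': array([ 0.01204444, -0.00063902,  0.06406661]), 'gripper_force': 0.0, 'gripper_width': 0.09307185562451913}
{'fovy': 49.63070248890171, 'cx': 319.2676531315101, 'cy': 200.01285599236064, 'view': array([[-0.04866559,  0.99850482, -0.02489563,  0.03961289],
       [ 0.60544414,  0.00966608, -0.7958291 , -0.19313459],
       [-0.79439855, -0.05380241, -0.6050093 ,  1.64225316],
       [ 0.        ,  0.        ,  0.        ,  1.        ]])}
{'fovy': 51.216363243444455, 'cx': 319.21964464149244, 'cy': 189.35501445078233, 'view': array([[ 0.01432581, -0.99980006, -0.01395057,  0.00658255],
       [-0.99347431, -0.01265353, -0.11335208,  0.51061039],
       [ 0.11315289,  0.01548339, -0.99345694,  1.13472352],
       [ 0.        ,  0.        ,  0.        ,  1.        ]])}
```

View pics/scene0.png

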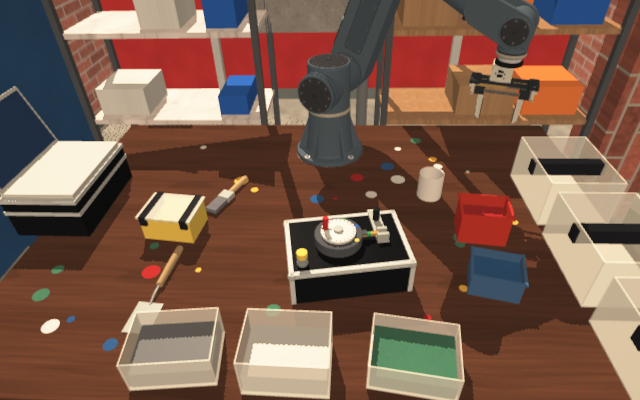

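View pics/top0.png

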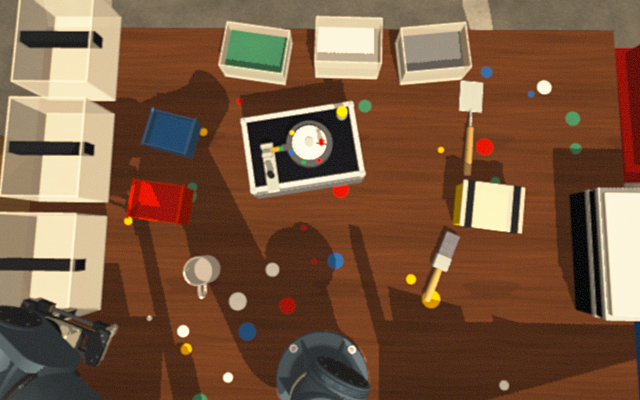

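The case sits around (303,148) in top, with the drum at (309,143), the jar at (341,112), and the pull strap around (270,165). I'll enlarge the lock in both views.

```bash
cat > h.py <<'E'
import numpy as np,cv2
from plant import cams
def ray(n,u,v,z):
    c=cams.camera_params(n); f=200/np.tan(np.radians(c["fovy"]/2)); V=c["view"]
    d=V[:3,:3].T@np.array([(u-c["cx"])/f,(v-c["cy"])/f,1]); o=-V[:3,:3].T@V[:3,3]
    return o+d*(z-o[2])/d[2]
def proj(n,P):
    c=cams.camera_params(n); f=200/np.tan(np.radians(c["fovy"]/2)); V=c["view"]
    q=V[:3,:3]@np.array(P)+V[:3,3]; return np.array([f*q[0]/q[2]+c["cx"],f*q[1]/q[2]+c["cy"]])
E
python3 - <<'E'
import cv2,numpy as np
from h import *
t=np.load("top0.npz")["p"];s=np.load("scene0.npz")["p"]
a=cv2.resize(t[95:203,235:375],None,fx=4,fy=4,interpolation=2)   # 560x432
b=cv2.resize(s[200:305,275:425],None,fx=4,fy=4,interpolation=2)
cv2.imwrite("pics/a.png",a[:,:,::-1]);cv2.imwrite("pics/b.png",b[:,:,::-1])
hsv=cv2.cvtColor(t,cv2.COLOR_RGB2HSV)
H,S,V=[hsv[...,i].astype(int) for i in range(3)]
w=np.zeros(H.shape,bool);w[100:195,240:368]=1
for nm,m in dict(red=((H<8)|(H>172))&(S>130)&(V>80),yel=(H>18)&(H<34)&(S>120)&(V>100),grn=(H>45)&(H<85)&(S>90),blu=(H>95)&(H<130)&(S>90)&(V>60)).items():
    n,l,st,c=cv2.connectedComponentsWithStats((m&w).astype(np.uint8))
    for i in range(1,n):
        if st[i,4]>5: print(nm,c[i].round(1),st[i,4],ray("top",*c[i],.128).round(4))
# white dial
m=(S<60)&(V>170); w2=np.zeros_like(w);w2[118:170,284:334]=1
n,l,st,c=cv2.connectedComponentsWithStats((m&w2).astype(np.uint8))
for i in range(1,n):
    if st[i,4]>50: print("white",c[i],st[i],ray("top",*c[i],.137), ray("top",st[i,0]+st[i,2]/2-.5,st[i,1]+st[i,3]/2-.5,.137))
E
```

```text
red [241.3 101.7] 17 [0.7277 0.2194 0.128 ]
red [321.  141.4] 31 [0.624  0.0092 0.128 ]
red [318.9 160. ] 20 [0.5753 0.0139 0.128 ]
red [340.5 189.7] 154 [ 0.4991 -0.0422  0.128 ]
yel [341.5 111.4] 116 [ 0.7042 -0.0432  0.128 ]
yel [291.2 131.9] 23 [0.6482 0.0867 0.128 ]
yel [274.8 149.1] 36 [0.6024 0.1282 0.128 ]
grn [363.6 105.8] 86 [ 0.7199 -0.1005  0.128 ]
grn [280.2 148.3] 24 [0.6047 0.1143 0.128 ]
grn [303.1 161.7] 18 [0.5702 0.0544 0.128 ]
blu [290.7 152.5] 19 [0.594  0.0868 0.128 ]
white [307.87926829 142.59756098] [292 126  35  34 820] [0.61839063 0.0425978  0.137     ] [0.61867745 0.03972923 0.137     ]
```

View pics/a.png

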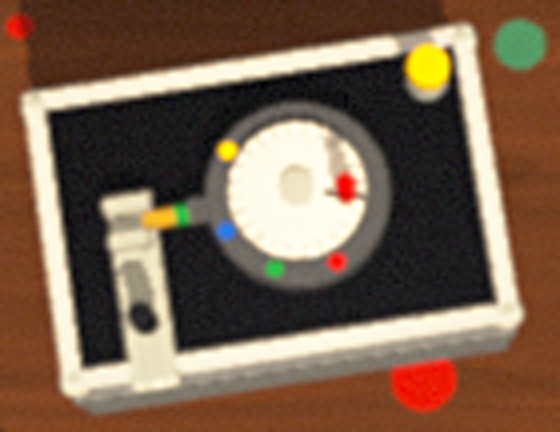

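View pics/b.png

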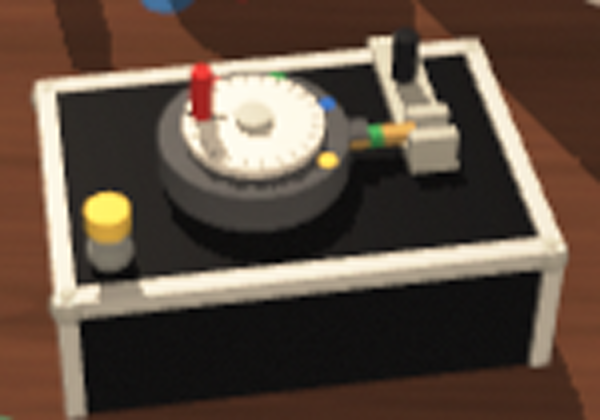

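Run:
```python
import cv2,numpy as np
from h import *
from scipy.optimize import least_squares
D=np.array([ray("top",*p,.128)[:2] for p in [(318.9,160),(291.2,131.9),(303.1,161.7),(290.7,152.5)]])
r=least_squares(lambda c:np.hypot(*(D-c[:2]).T)-.0525,[.618,.04]);c=r.x
a=np.degrees(np.arctan2(*(D-c)[:,::-1].T)); print("centre",c,r.fun,"ang r,y,g,b",a,(a[1]-a[0])%360)
s=np.load("scene0.npz")["p"];t=np.load("top0.npz")["p"]
# peg extents
for n,p,w in(("scene",s,(210,232,318,334)),("top",t,(132,150,312,330))):
    hsv=cv2.cvtColor(p,cv2.COLOR_RGB2HSV).astype(int);m=((hsv[...,0]<8)|(hsv[...,0]>172))&(hsv[...,1]>130)&(hsv[...,2]>70)
    q=np.argwhere(m);q=q[(q[:,0]>=w[0])&(q[:,0]<w[1])&(q[:,1]>=w[2])&(q[:,1]<w[3])]
    print(n,q.min(0),q.max(0),q.mean(0), ray(n,q[:,1].mean(),q[:,0].mean(),.155))
# post: b crop top centre (405,36)/4+(275,200); a crop (143,318)/4+(235,95)
print("post",ray("scene",275+404/4,200+36/4,.140),ray("top",235+140/4,95+315/4,.135))
# corners of case top
C=[ray("top",235+u/4,95+v/4,.1)[:2] for u,v in[(28,95),(470,30),(517,317),(70,390)]]
C=np.array(C);print(C,C.mean(0),[np.hypot(*(C[i]-C[i-1])) for i in range(4)])
for i,j in((1,0),(2,3)): print(np.degrees(np.arctan2(-(C[j]-C[i])[0],(C[j]-C[i])[1])))
for i,j in((3,0),(2,1)): print(np.degrees(np.arctan2((C[j]-C[i])[1],(C[j]-C[i])[0])))
th=np.radians(8.6);R=np.array([[np.cos(th),-np.sin(th)],[np.sin(th),np.cos(th)]])
o=c-R@[0,-.02];print("case",o,"post pred",o+R@[-.065,.091])
for n in("top","scene"):print(n,proj(n,[*c,.128]),proj(n,[*(o+R@[-.065,.091]),.140]))
```

```text
centre [0.62065043 0.04154778] [ 0.00075939  0.00048087 -0.00047265  0.00011757] ang r,y,g,b [-148.6779767    58.60633293  165.67039371  120.5287683 ] 207.28430963672483
scene [215 322] [229 328] [222.21917808 324.94520548] [0.61261195 0.00800303 0.155     ]
top [138 319] [145 323] [141.38709677 320.96774194] [0.61775065 0.00886978 0.155     ]
post [0.53932137 0.13745192 0.14      ] [0.53683793 0.13785958 0.135     ]
[[ 0.68995111  0.22180063]
 [ 0.73766467 -0.07340317]
 [ 0.54380341 -0.10523952]
 [ 0.49187162  0.18718254]] [0.6158227  0.05758512] [np.float64(0.20108181233339065), np.float64(0.29903489407611594), np.float64(0.19645799152636528), np.float64(0.29699759464042963)]
9.181272202346676
10.070274022511258
9.913383351139363
9.326001799517597
case [0.61765973 0.0613229 ] post pred [0.53978285 0.14157994]
top [308.44311934 142.52679483] [268.31064668 172.2877511 ]
scene [338.56132342 232.83925576] [377.61134416 209.12790587]
```

>>> {"op": "send_rows", "data": {"series": [{"dx": 0.035,"dy": -0.042,"dz": 0.02,"hand": 0.05},{"dx": 0.07,"dy": -0.084,"dz": 0.02,"hand": 0.05},{"dx": 0.11,"dy": -0.13,"dz": 0.02,"hand": 0.05},{"dx": 0.15,"dy": -0.178,"dz": 0.02,"hand": 0.05},{"dx": 0.19,"dy": -0.225,"dz": 0.02,"hand": 0.05},{"dx": 0.23,"dy": -0.273,"dz": 0.02,"hand": 0.05},{"dx": 0.27,"dy": -0.32,"dz": 0.02,"hand": 0.05},{"dx": 0.31,"dy": -0.367,"dz": 0.02,"hand": 0.05},{"dx": 0.35,"dy": -0.415,"dz": 0.02,"hand": 0.05},{"dx": 0.39,"dy": -0.462,"dz": 0.02,"hand": 0.05},{"dx": 0.429,"dy": -0.509,"dz": 0.02,"hand": 0.05},{"dx": 0.429,"dy": -0.509,"dz": 0.0,"hand": 0.05}], "force": 20}}

```text
validation failed for argument at $.se...
```

>>> {"op": "send_rows", "data": {"series": [{"ax": 0,"ay": 0,"az": 0,"dx": 0.05,"dy": -0.05,"dz": 0.02,"hand": 0.05}], "force": 20}}

```text
t: 0.22
ee_pos: [0.2261, 0.4758, 0.2345]
tcp_rot: [-0.001, 0.169, 0.986, -0.001]
wrist_force: [1.0, 0.0, 1.2]
gripper_width: 0.0869
gripper_force: 0.0
```

>>> {"op": "send_rows", "data": {"series": [{"ax": 0,"ay": 0,"az": 0,"dx": 0.04,"dy": -0.047,"dz": 0,"hand": 0.05},{"ax": 0,"ay": 0,"az": 0,"dx": 0.08,"dy": -0.095,"dz": 0,"hand": 0.05},{"ax": 0,"ay": 0,"az": 0,"dx": 0.12,"dy": -0.143,"dz": 0,"hand": 0.05},{"ax": 0,"ay": 0,"az": 0,"dx": 0.16,"dy": -0.19,"dz": 0,"hand": 0.05},{"ax": 0,"ay": 0,"az": 0,"dx": 0.2,"dy": -0.24,"dz": 0,"hand": 0.05},{"ax": 0,"ay": 0,"az": 0,"dx": 0.24,"dy": -0.288,"dz": 0,"hand": 0.05},{"ax": 0,"ay": 0,"az": 0,"dx": 0.28,"dy": -0.337,"dz": 0,"hand": 0.05},{"ax": 0,"ay": 0,"az": 0,"dx": 0.32,"dy": -0.385,"dz": 0,"hand": 0.05},{"ax": 0,"ay": 0,"az": 0,"dx": 0.355,"dy": -0.428,"dz": 0,"hand": 0.05},{"ax": 0,"ay": 0,"az": 0,"dx": 0.387,"dy": -0.467,"dz": 0,"hand": 0.05},{"ax": 0,"ay": 0,"az": 0,"dx": 0.387,"dy": -0.467,"dz": 0,"hand": 0.05},{"ax": 0,"ay": 0,"az": 0,"dx": 0.387,"dy": -0.467,"dz": 0,"hand": 0.05}], "force": 20}}

```text
t: 1.72
ee_pos: [0.6138, 0.0089, 0.2352]
tcp_rot: [-0.001, 0.171, 0.985, 0.0]
wrist_force: [-0.5, 0.2, 1.1]
gripper_width: 0.0499
gripper_force: 0.0
```

>>> {"op": "send_rows", "data": {"series": [{"ax": 0,"ay": 0,"az": 0,"dx": 0,"dy": 0,"dz": -0.045,"hand": 0.05},{"ax": 0,"ay": 0,"az": 0,"dx": 0,"dy": 0,"dz": -0.088,"hand": 0.05},{"ax": 0,"ay": 0,"az": 0,"dx": 0,"dy": 0,"dz": -0.088,"hand": 0.05},{"ax": 0,"ay": 0,"az": 0,"dx": 0,"dy": 0,"dz": -0.088,"hand": 0.02},{"ax": 0,"ay": 0,"az": 0,"dx": 0,"dy": 0,"dz": -0.088,"hand": 0.0},{"ax": 0,"ay": 0,"az": 0,"dx": 0,"dy": 0,"dz": -0.088,"hand": 0.0},{"ax": 0,"ay": 0,"az": 0,"dx": 0,"dy": 0,"dz": -0.088,"hand": 0.0},{"ax": 0,"ay": 0,"az": 0,"dx": 0,"dy": 0,"dz": -0.088,"hand": 0.0}], "force": 20}}

```text
t: 2.72
ee_pos: [0.6147, 0.0093, 0.1479]
tcp_rot: [0.0, 0.171, 0.985, 0.001]
wrist_force: [0.3, 4.9, 0.7]
gripper_width: 0.0139
gripper_force: 20.0
```

Run:
```python
from plant import cams
import cv2,numpy as np
o=[]
for n in("scene","top"):
    p,d=cams.snapshot(n); w=p[190:300,285:405] if n=="scene" else p[105:195,255:355]
    o.append(cv2.resize(w,(390,390),interpolation=2))
cv2.imwrite("pics/g1.png",np.hstack(o)[:,:,::-1])
```

```text
(no output)
```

View pics/g1.png

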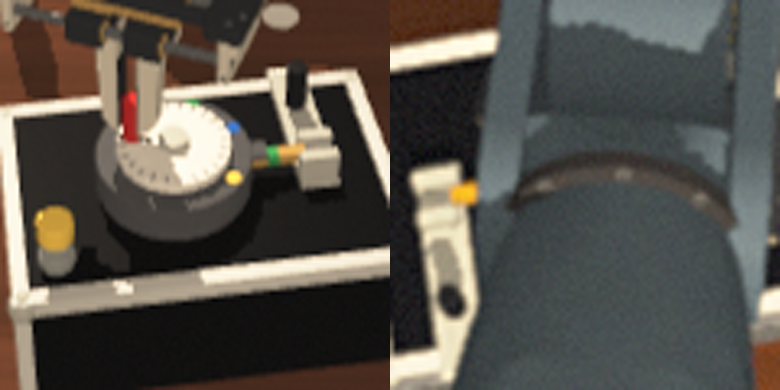

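```bash
cat >> h.py <<'E'
def arc(c,a0,a1,n,p0,r=.032):
    "offsets from commanded point p0 for n steps on the circle"
    for a in np.linspace(a0,a1,n+1)[1:]:
        q=np.array(c)+r*np.array([np.cos(np.radians(a)),np.sin(np.radians(a))])-p0
        print(round(a,1),q.round(4))
E
python3 -c "
from h import *
arc((.62,.041),-99.5,-219.5,12,(.6142,.0088))"
```

```text
-109.5 [-0.0049  0.002 ]
-119.5 [-0.01    0.0043]
-129.5 [-0.0146  0.0075]
-139.5 [-0.0185  0.0114]
-149.5 [-0.0218  0.016 ]
-159.5 [-0.0242  0.021 ]
-169.5 [-0.0257  0.0264]
-179.5 [-0.0262  0.0319]
-189.5 [-0.0258  0.0375]
-199.5 [-0.0244  0.0429]
-209.5 [-0.0221  0.048 ]
-219.5 [-0.0189  0.0526]
```

>>> {"op": "send_rows", "data": {"series": [{"ax": 0,"ay": 0,"az": 0,"dx": -0.0049,"dy": 0.002,"dz": 0,"hand": 0},{"ax": 0,"ay": 0,"az": 0,"dx": -0.01,"dy": 0.0043,"dz": 0,"hand": 0},{"ax": 0,"ay": 0,"az": 0,"dx": -0.0146,"dy": 0.0075,"dz": 0,"hand": 0},{"ax": 0,"ay": 0,"az": 0,"dx": -0.0185,"dy": 0.0114,"dz": 0,"hand": 0},{"ax": 0,"ay": 0,"az": 0,"dx": -0.0218,"dy": 0.016,"dz": 0,"hand": 0},{"ax": 0,"ay": 0,"az": 0,"dx": -0.0242,"dy": 0.021,"dz": 0,"hand": 0},{"ax": 0,"ay": 0,"az": 0,"dx": -0.0257,"dy": 0.0264,"dz": 0,"hand": 0},{"ax": 0,"ay": 0,"az": 0,"dx": -0.0262,"dy": 0.0319,"dz": 0,"hand": 0}], "force": 25}}

```text
t: 3.82
ee_pos: [0.5868, 0.0388, 0.1478]
tcp_rot: [-0.001, 0.171, 0.985, -0.002]
wrist_force: [-8.2, -9.0, 7.8]
gripper_width: 0.0133
gripper_force: 25.0
```

Run:
```python
from h import *
from plant import telemetry
s=telemetry.read_state();print(s["ee_pos"],s["wrist_force"])
arc((.62,.041),-179.5,-299.5,12,(.588,.0407))
```

```text
[0.58676952 0.03881541 0.14784086] [-8.21156524 -9.01967374  7.76229427]
-189.5 [0.0004 0.0056]
-199.5 [0.0018 0.011 ]
-209.5 [0.0041 0.0161]
-219.5 [0.0073 0.0207]
-229.5 [0.0112 0.0246]
-239.5 [0.0158 0.0279]
-249.5 [0.0208 0.0303]
-259.5 [0.0262 0.0318]
-269.5 [0.0317 0.0323]
-279.5 [0.0373 0.0319]
-289.5 [0.0427 0.0305]
-299.5 [0.0478 0.0282]
```

Run:
```python
from h import *
arc((.6185,.0412),-177.5,-297.5,12,(.588,.0407))
```

```text
-187.5 [-0.0012  0.0047]
-197.5 [-0.      0.0101]
-207.5 [0.0021 0.0153]
-217.5 [0.0051 0.02  ]
-227.5 [0.0089 0.0241]
-237.5 [0.0133 0.0275]
-247.5 [0.0183 0.0301]
-257.5 [0.0236 0.0317]
-267.5 [0.0291 0.0325]
-277.5 [0.0347 0.0322]
-287.5 [0.0401 0.031 ]
-297.5 [0.0453 0.0289]
```

>>> {"op": "send_rows", "data": {"series": [{"ax": 0,"ay": 0,"az": 0,"dx": -0.0012,"dy": 0.0047,"dz": 0,"hand": 0},{"ax": 0,"ay": 0,"az": 0,"dx": 0,"dy": 0.0101,"dz": 0,"hand": 0},{"ax": 0,"ay": 0,"az": 0,"dx": 0.0021,"dy": 0.0153,"dz": 0,"hand": 0},{"ax": 0,"ay": 0,"az": 0,"dx": 0.0051,"dy": 0.02,"dz": 0,"hand": 0},{"ax": 0,"ay": 0,"az": 0,"dx": 0.0089,"dy": 0.0241,"dz": 0,"hand": 0},{"ax": 0,"ay": 0,"az": 0,"dx": 0.0133,"dy": 0.0275,"dz": 0,"hand": 0},{"ax": 0,"ay": 0,"az": 0,"dx": 0.0183,"dy": 0.0301,"dz": 0,"hand": 0},{"ax": 0,"ay": 0,"az": 0,"dx": 0.0236,"dy": 0.0317,"dz": 0,"hand": 0},{"ax": 0,"ay": 0,"az": 0,"dx": 0.0291,"dy": 0.0325,"dz": 0,"hand": 0}], "force": 25}}

```text
t: 4.95
ee_pos: [0.6159, 0.0731, 0.1478]
tcp_rot: [-0.002, 0.171, 0.985, -0.0]
wrist_force: [-8.4, 0.5, 6.4]
gripper_width: 0.0134
gripper_force: 25.0
```

Run:
```python
from h import *
arc((.6185,.0412),-267.5,-387.5,12,(.6171,.0732))
```

```text
-277.5 [ 0.0056 -0.0003]
-287.5 [ 0.011  -0.0015]
-297.5 [ 0.0162 -0.0036]
-307.5 [ 0.0209 -0.0066]
-317.5 [ 0.025  -0.0104]
-327.5 [ 0.0284 -0.0148]
-337.5 [ 0.031  -0.0198]
-347.5 [ 0.0326 -0.0251]
-357.5 [ 0.0334 -0.0306]
-367.5 [ 0.0331 -0.0362]
-377.5 [ 0.0319 -0.0416]
-387.5 [ 0.0298 -0.0468]
```

Good; radial force is near zero. Continue.

>>> {"op": "send_rows", "data": {"series": [{"ax": 0,"ay": 0,"az": 0,"dx": 0.0056,"dy": -0.0003,"dz": 0,"hand": 0},{"ax": 0,"ay": 0,"az": 0,"dx": 0.011,"dy": -0.0015,"dz": 0,"hand": 0},{"ax": 0,"ay": 0,"az": 0,"dx": 0.0162,"dy": -0.0036,"dz": 0,"hand": 0},{"ax": 0,"ay": 0,"az": 0,"dx": 0.0209,"dy": -0.0066,"dz": 0,"hand": 0},{"ax": 0,"ay": 0,"az": 0,"dx": 0.025,"dy": -0.0104,"dz": 0,"hand": 0},{"ax": 0,"ay": 0,"az": 0,"dx": 0.0284,"dy": -0.0148,"dz": 0,"hand": 0},{"ax": 0,"ay": 0,"az": 0,"dx": 0.031,"dy": -0.0198,"dz": 0,"hand": 0},{"ax": 0,"ay": 0,"az": 0,"dx": 0.0326,"dy": -0.0251,"dz": 0,"hand": 0},{"ax": 0,"ay": 0,"az": 0,"dx": 0.0334,"dy": -0.0306,"dz": 0,"hand": 0}], "force": 25}}

```text
t: 6.08
ee_pos: [0.6504, 0.0437, 0.1479]
tcp_rot: [-0.0, 0.17, 0.985, 0.001]
wrist_force: [-2.4, 8.9, 3.3]
gripper_width: 0.0134
gripper_force: 25.0
```

Run:
```python
from h import *
arc((.6185,.0412),-357.5,-357.5-150,15,(.6505,.0426))
```

```text
-367.5 [-0.0003 -0.0056]
-377.5 [-0.0015 -0.011 ]
-387.5 [-0.0036 -0.0162]
-397.5 [-0.0066 -0.0209]
-407.5 [-0.0104 -0.025 ]
-417.5 [-0.0148 -0.0284]
-427.5 [-0.0198 -0.031 ]
-437.5 [-0.0251 -0.0326]
-447.5 [-0.0306 -0.0334]
-457.5 [-0.0362 -0.0331]
-467.5 [-0.0416 -0.0319]
-477.5 [-0.0468 -0.0298]
-487.5 [-0.0515 -0.0268]
-497.5 [-0.0556 -0.023 ]
-507.5 [-0.059  -0.0186]
```

>>> {"op": "send_rows", "data": {"series": [{"ax": 0,"ay": 0,"az": 0,"dx": -0.0003,"dy": -0.0056,"dz": 0,"hand": 0},{"ax": 0,"ay": 0,"az": 0,"dx": -0.0015,"dy": -0.011,"dz": 0,"hand": 0},{"ax": 0,"ay": 0,"az": 0,"dx": -0.0036,"dy": -0.0162,"dz": 0,"hand": 0},{"ax": 0,"ay": 0,"az": 0,"dx": -0.0066,"dy": -0.0209,"dz": 0,"hand": 0},{"ax": 0,"ay": 0,"az": 0,"dx": -0.0104,"dy": -0.025,"dz": 0,"hand": 0},{"ax": 0,"ay": 0,"az": 0,"dx": -0.0148,"dy": -0.0284,"dz": 0,"hand": 0},{"ax": 0,"ay": 0,"az": 0,"dx": -0.0198,"dy": -0.031,"dz": 0,"hand": 0},{"ax": 0,"ay": 0,"az": 0,"dx": -0.0251,"dy": -0.0326,"dz": 0,"hand": 0},{"ax": 0,"ay": 0,"az": 0,"dx": -0.0306,"dy": -0.0334,"dz": 0,"hand": 0},{"ax": 0,"ay": 0,"az": 0,"dx": -0.0362,"dy": -0.0331,"dz": 0,"hand": 0},{"ax": 0,"ay": 0,"az": 0,"dx": -0.0416,"dy": -0.0319,"dz": 0,"hand": 0},{"ax": 0,"ay": 0,"az": 0,"dx": -0.0468,"dy": -0.0298,"dz": 0,"hand": 0}], "force": 25}}

```text
t: 7.58
ee_pos: [0.6054, 0.012, 0.148]
tcp_rot: [0.002, 0.171, 0.985, -0.0]
wrist_force: [9.4, -2.9, -3.7]
gripper_width: 0.013
gripper_force: 25.0
```

Run:
```python
from h import *
arc((.6185,.0412),-477.5,-517.5,8,(.6037,.0128))
```

```text
-482.5 [-0.0024  0.0014]
-487.5 [-0.0047  0.003 ]
-492.5 [-0.0068  0.0048]
-497.5 [-0.0088  0.0068]
-502.5 [-0.0106  0.0089]
-507.5 [-0.0122  0.0112]
-512.5 [-0.0136  0.0136]
-517.5 [-0.0148  0.0162]
```

>>> {"op": "send_rows", "data": {"series": [{"ax": 0,"ay": 0,"az": 0,"dx": -0.0024,"dy": 0.0014,"dz": 0,"hand": 0},{"ax": 0,"ay": 0,"az": 0,"dx": -0.0047,"dy": 0.003,"dz": 0,"hand": 0},{"ax": 0,"ay": 0,"az": 0,"dx": -0.0068,"dy": 0.0048,"dz": 0,"hand": 0},{"ax": 0,"ay": 0,"az": 0,"dx": -0.0088,"dy": 0.0068,"dz": 0,"hand": 0},{"ax": 0,"ay": 0,"az": 0,"dx": -0.0106,"dy": 0.0089,"dz": 0,"hand": 0},{"ax": 0,"ay": 0,"az": 0,"dx": -0.0122,"dy": 0.0112,"dz": 0,"hand": 0},{"ax": 0,"ay": 0,"az": 0,"dx": -0.0127,"dy": 0.012,"dz": 0,"hand": 0},{"ax": 0,"ay": 0,"az": 0,"dx": -0.0127,"dy": 0.012,"dz": 0,"hand": 0},{"ax": 0,"ay": 0,"az": 0,"dx": -0.0127,"dy": 0.012,"dz": 0,"hand": 0}], "force": 25}}

```text
t: 8.7
ee_pos: [0.5919, 0.0234, 0.148]
tcp_rot: [0.001, 0.171, 0.985, -0.001]
wrist_force: [3.5, -5.7, -1.5]
gripper_width: 0.0133
gripper_force: 25.0
```

Run:
```python
from h import *
from plant import telemetry
s=telemetry.read_state();e=s["ee_pos"][:2]-[.6185,.0412];print(e,np.hypot(*e),np.degrees(np.arctan2(e[1],e[0])),s["wrist_force"])
p,d=cams.snapshot("scene");cv2.imwrite("pics/g2.png",cv2.resize(p[200:290,300:400],None,fx=6,fy=6,interpolation=2)[:,:,::-1])
```

```text
[-0.02655385 -0.01784416] 0.031992515402766875 -146.0989376309833 [ 3.48303871 -5.65116747 -1.49402438]
```

View pics/g2.png

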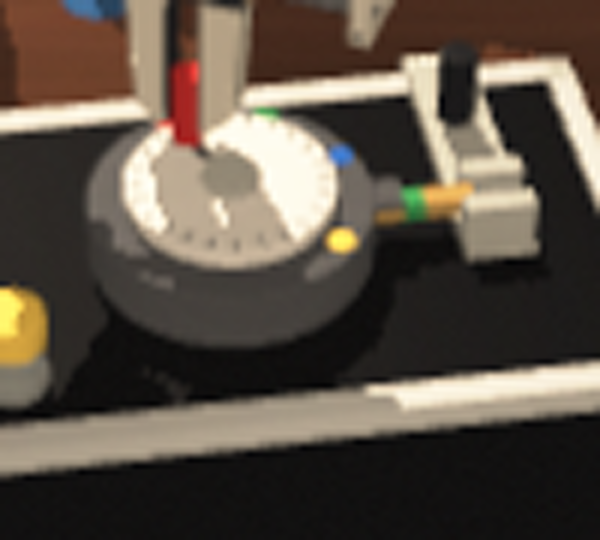

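Run:
```python
from h import *
P=lambda u,v,z:ray("scene",300+u/6-.4,200+v/6-.4,z)[:2]
y,g,b=P(342,240,.128),P(265,112,.128),P(342,156,.128);rv=P(165,126,.128);pb=P(188,145,.137);hub=P(229,175,.142)
print("y,g,b,redbit,pegbase,hub",y,g,b,rv,pb,hub)
for c in(hub,np.array([.6185,.0412]),(y+0)-.0525*np.array([.5,.866])):
  print(c,[np.degrees(np.arctan2(*(q-c)[::-1])).round(1) for q in(y,g,b,rv,pb)],[np.hypot(*(q-c)).round(4) for q in (y,g,b,rv,pb)])
```

```text
y,g,b,redbit,pegbase,hub [0.64435528 0.0855419 ] [0.5640207  0.05419158] [0.59232729 0.08657398] [0.57417133 0.01159835] [0.59703942 0.02211917] [0.62146204 0.03958261]
[0.62146204 0.03958261] [np.float64(63.5), np.float64(165.7), np.float64(121.8), np.float64(-149.4), np.float64(-144.4)] [np.float64(0.0513), np.float64(0.0593), np.float64(0.0553), np.float64(0.055), np.float64(0.03)]
[0.6185 0.0412] [np.float64(59.8), np.float64(166.6), np.float64(120.0), np.float64(-146.3), np.float64(-138.4)] [np.float64(0.0513), np.float64(0.056), np.float64(0.0524), np.float64(0.0533), np.float64(0.0287)]
[0.61810528 0.0400769 ] [np.float64(60.0), np.float64(165.4), np.float64(119.0), np.float64(-147.0), np.float64(-139.6)] [np.float64(0.0525), np.float64(0.0559), np.float64(0.0532), np.float64(0.0524), np.float64(0.0277)]
```

>>> {"op": "send_rows", "data": {"series": [{"ax": 0,"ay": 0,"az": 0,"dx": -0.001,"dy": 0.0015,"dz": 0,"hand": 0},{"ax": 0,"ay": 0,"az": 0,"dx": -0.001,"dy": 0.0015,"dz": 0,"hand": 0},{"ax": 0,"ay": 0,"az": 0,"dx": -0.001,"dy": 0.0015,"dz": 0,"hand": 0}], "force": 25}}

```text
t: 9.12
ee_pos: [0.591, 0.0249, 0.148]
tcp_rot: [0.001, 0.171, 0.985, -0.001]
wrist_force: [4.2, -5.3, -0.5]
gripper_width: 0.0135
gripper_force: 25.0
```

Run:
```python
from h import *
from plant import telemetry
s=telemetry.read_state();e=s["ee_pos"][:2]-[.6185,.0412];print(np.hypot(*e),np.degrees(np.arctan2(e[1],e[0])),s["wrist_force"])
arc((.6185,.0412),-507.5,-387.5,12,(.590,.0263))
```

```text
0.03198353735669176 -149.4560711378167 [ 4.17525635 -5.26065081 -0.48287297]
-497.5 [ 0.0049 -0.0067]
-487.5 [ 0.009  -0.0105]
-477.5 [ 0.0137 -0.0135]
-467.5 [ 0.0189 -0.0156]
-457.5 [ 0.0243 -0.0168]
-447.5 [ 0.0299 -0.0171]
-437.5 [ 0.0354 -0.0163]
-427.5 [ 0.0407 -0.0147]
-417.5 [ 0.0457 -0.0121]
-407.5 [ 0.0501 -0.0087]
-397.5 [ 0.0539 -0.0046]
-387.5 [0.0569 0.0001]
```

Stopped at −149.5° (red −150°). Now counter-clockwise.

>>> {"op": "send_rows", "data": {"series": [{"ax": 0,"ay": 0,"az": 0,"dx": 0.0049,"dy": -0.0067,"dz": 0,"hand": 0},{"ax": 0,"ay": 0,"az": 0,"dx": 0.009,"dy": -0.0105,"dz": 0,"hand": 0},{"ax": 0,"ay": 0,"az": 0,"dx": 0.0137,"dy": -0.0135,"dz": 0,"hand": 0},{"ax": 0,"ay": 0,"az": 0,"dx": 0.0189,"dy": -0.0156,"dz": 0,"hand": 0},{"ax": 0,"ay": 0,"az": 0,"dx": 0.0243,"dy": -0.0168,"dz": 0,"hand": 0},{"ax": 0,"ay": 0,"az": 0,"dx": 0.0299,"dy": -0.0171,"dz": 0,"hand": 0},{"ax": 0,"ay": 0,"az": 0,"dx": 0.0354,"dy": -0.0163,"dz": 0,"hand": 0},{"ax": 0,"ay": 0,"az": 0,"dx": 0.0407,"dy": -0.0147,"dz": 0,"hand": 0},{"ax": 0,"ay": 0,"az": 0,"dx": 0.0457,"dy": -0.0121,"dz": 0,"hand": 0},{"ax": 0,"ay": 0,"az": 0,"dx": 0.0501,"dy": -0.0087,"dz": 0,"hand": 0},{"ax": 0,"ay": 0,"az": 0,"dx": 0.0539,"dy": -0.0046,"dz": 0,"hand": 0},{"ax": 0,"ay": 0,"az": 0,"dx": 0.0569,"dy": 0.0001,"dz": 0,"hand": 0}], "force": 25}}

```text
t: 10.62
ee_pos: [0.6465, 0.0256, 0.1478]
tcp_rot: [-0.001, 0.171, 0.985, -0.0]
wrist_force: [-6.3, -2.7, 5.4]
gripper_width: 0.0132
gripper_force: 25.0
```

Run:
```python
from h import *
from plant import telemetry
s=telemetry.read_state();e=s["ee_pos"][:2]-[.6185,.0412];print(np.hypot(*e),np.degrees(np.arctan2(e[1],e[0])),s["wrist_force"])
arc((.6185,.0412),-387.5,-297.5,9,(.6469,.0264))
```

```text
0.032057653473514976 -29.162121093261778 [-6.25023748 -2.68952105  5.44896326]
-377.5 [0.0021 0.0052]
-367.5 [0.0033 0.0106]
-357.5 [0.0036 0.0162]
-347.5 [0.0028 0.0217]
-337.5 [0.0012 0.027 ]
-327.5 [-0.0014  0.032 ]
-317.5 [-0.0048  0.0364]
-307.5 [-0.0089  0.0402]
-297.5 [-0.0136  0.0432]
```

>>> {"op": "send_rows", "data": {"series": [{"ax": 0,"ay": 0,"az": 0,"dx": 0.0021,"dy": 0.0052,"dz": 0,"hand": 0},{"ax": 0,"ay": 0,"az": 0,"dx": 0.0033,"dy": 0.0106,"dz": 0,"hand": 0},{"ax": 0,"ay": 0,"az": 0,"dx": 0.0036,"dy": 0.0162,"dz": 0,"hand": 0},{"ax": 0,"ay": 0,"az": 0,"dx": 0.0028,"dy": 0.0217,"dz": 0,"hand": 0},{"ax": 0,"ay": 0,"az": 0,"dx": 0.0012,"dy": 0.027,"dz": 0,"hand": 0},{"ax": 0,"ay": 0,"az": 0,"dx": -0.0014,"dy": 0.032,"dz": 0,"hand": 0},{"ax": 0,"ay": 0,"az": 0,"dx": -0.0048,"dy": 0.0364,"dz": 0,"hand": 0},{"ax": 0,"ay": 0,"az": 0,"dx": -0.0089,"dy": 0.0402,"dz": 0,"hand": 0},{"ax": 0,"ay": 0,"az": 0,"dx": -0.0112,"dy": 0.0418,"dz": 0,"hand": 0},{"ax": 0,"ay": 0,"az": 0,"dx": -0.0112,"dy": 0.0418,"dz": 0,"hand": 0},{"ax": 0,"ay": 0,"az": 0,"dx": -0.0112,"dy": 0.0418,"dz": 0,"hand": 0}], "force": 25}}

```text
t: 12.0
ee_pos: [0.6369, 0.0674, 0.148]
tcp_rot: [0.001, 0.171, 0.985, 0.0]
wrist_force: [4.6, -1.5, -0.8]
gripper_width: 0.0133
gripper_force: 25.0
```

Run:
```python
from h import *
from plant import telemetry
s=telemetry.read_state();e=s["ee_pos"][:2]-[.6185,.0412];print(np.hypot(*e),np.degrees(np.arctan2(e[1],e[0])),s["wrist_force"])
p,d=cams.snapshot("scene");cv2.imwrite("pics/g3.png",cv2.resize(p[200:290,300:400],None,fx=6,fy=6,interpolation=2)[:,:,::-1])
```

```text
0.03200892514851755 55.02003764988598 [ 4.59644898 -1.47433426 -0.84673247]
```

View pics/g3.png

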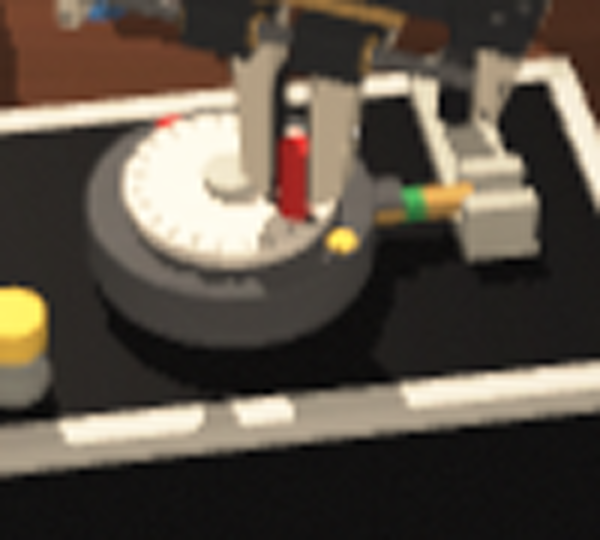

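>>> {"op": "send_rows", "data": {"series": [{"ax": 0,"ay": 0,"az": 0,"dx": -0.0014,"dy": 0.0009,"dz": 0,"hand": 0},{"ax": 0,"ay": 0,"az": 0,"dx": -0.0014,"dy": 0.0009,"dz": 0,"hand": 0},{"ax": 0,"ay": 0,"az": 0,"dx": -0.0014,"dy": 0.0009,"dz": 0,"hand": 0}], "force": 25}}

```text
t: 12.42
ee_pos: [0.6356, 0.0682, 0.148]
tcp_rot: [0.001, 0.171, 0.985, 0.0]
wrist_force: [5.7, -2.3, -1.7]
gripper_width: 0.0139
gripper_force: 25.0
```

Run:
```python
from h import *
from plant import telemetry
s=telemetry.read_state();e=s["ee_pos"][:2]-[.6185,.0412];print(np.hypot(*e),np.degrees(np.arctan2(e[1],e[0])),s["wrist_force"])
arc((.6185,.0412),60,12,8,(.6343,.0691))
```

```text
0.03198970015335239 57.696107821818984 [ 5.65069417 -2.28111957 -1.72213222]
54.0 [ 0.003 -0.002]
48.0 [ 0.0056 -0.0041]
42.0 [ 0.008  -0.0065]
36.0 [ 0.0101 -0.0091]
30.0 [ 0.0119 -0.0119]
24.0 [ 0.0134 -0.0149]
18.0 [ 0.0146 -0.018 ]
12.0 [ 0.0155 -0.0212]
```

>>> {"op": "send_rows", "data": {"series": [{"ax": 0,"ay": 0,"az": 0,"dx": 0.003,"dy": -0.002,"dz": 0,"hand": 0},{"ax": 0,"ay": 0,"az": 0,"dx": 0.0056,"dy": -0.0041,"dz": 0,"hand": 0},{"ax": 0,"ay": 0,"az": 0,"dx": 0.008,"dy": -0.0065,"dz": 0,"hand": 0},{"ax": 0,"ay": 0,"az": 0,"dx": 0.0101,"dy": -0.0091,"dz": 0,"hand": 0},{"ax": 0,"ay": 0,"az": 0,"dx": 0.0119,"dy": -0.0119,"dz": 0,"hand": 0},{"ax": 0,"ay": 0,"az": 0,"dx": 0.0134,"dy": -0.0149,"dz": 0,"hand": 0},{"ax": 0,"ay": 0,"az": 0,"dx": 0.0146,"dy": -0.018,"dz": 0,"hand": 0}], "force": 25}}

```text
t: 13.3
ee_pos: [0.6487, 0.0519, 0.1479]
tcp_rot: [-0.001, 0.17, 0.985, 0.001]
wrist_force: [-3.7, 6.0, 3.7]
gripper_width: 0.0134
gripper_force: 25.0
```

```bash
cat > f.py <<'E'
from h import *
from plant import telemetry
s=telemetry.read_state();e=s["ee_pos"][:2]-[.6185,.0412];a=np.arctan2(e[1],e[0])
F=s["wrist_force"][:2]
p,d=cams.snapshot("scene");h=cv2.cvtColor(p[225:245,358:385],cv2.COLOR_RGB2HSV)
g=((h[...,0]>45)&(h[...,0]<85)&(h[...,1]>90)).sum();o=((h[...,0]>8)&(h[...,0]<25)&(h[...,1]>110)&(h[...,2]>120)).sum()
print("ang",np.degrees(a).round(1),"Ftan(ccw+)",(F@[-np.sin(a),np.cos(a)]).round(1),"rad",(F@[np.cos(a),np.sin(a)]).round(1),"green",g,"brass",o)
E
python3 f.py; python3 -c "
from h import *
arc((.6185,.0412),18,-76,47,(.6489,.0511))"
```

```text
ang 19.4 Ftan(ccw+) 6.9 rad -1.5 green 19 brass 47
16.0 [ 0.0004 -0.0011]
14.0 [ 0.0006 -0.0022]
12.0 [ 0.0009 -0.0032]
10.0 [ 0.0011 -0.0043]
8.0 [ 0.0013 -0.0054]
6.0 [ 0.0014 -0.0066]
4.0 [ 0.0015 -0.0077]
2.0 [ 0.0016 -0.0088]
0.0 [ 0.0016 -0.0099]
-2.0 [ 0.0016 -0.011 ]
-4.0 [ 0.0015 -0.0121]
-6.0 [ 0.0014 -0.0132]
-8.0 [ 0.0013 -0.0144]
-10.0 [ 0.0011 -0.0155]
-12.0 [ 0.0009 -0.0166]
-14.0 [ 0.0006 -0.0176]
-16.0 [ 0.0004 -0.0187]
-18.0 [ 0.     -0.0198]
-20.0 [-0.0003 -0.0208]
-22.0 [-0.0007 -0.0219]
-24.0 [-0.0012 -0.0229]
-26.0 [-0.0016 -0.0239]
-28.0 [-0.0021 -0.0249]
-30.0 [-0.0027 -0.0259]
-32.0 [-0.0033 -0.0269]
-34.0 [-0.0039 -0.0278]
-36.0 [-0.0045 -0.0287]
-38.0 [-0.0052 -0.0296]
-40.0 [-0.0059 -0.0305]
-42.0 [-0.0066 -0.0313]
-44.0 [-0.0074 -0.0321]
-46.0 [-0.0082 -0.0329]
-48.0 [-0.009  -0.0337]
-50.0 [-0.0098 -0.0344]
-52.0 [-0.0107 -0.0351]
-54.0 [-0.0116 -0.0358]
-56.0 [-0.0125 -0.0364]
-58.0 [-0.0134 -0.037 ]
-60.0 [-0.0144 -0.0376]
-62.0 [-0.0154 -0.0382]
-64.0 [-0.0164 -0.0387]
-66.0 [-0.0174 -0.0391]
-68.0 [-0.0184 -0.0396]
-70.0 [-0.0195 -0.04  ]
-72.0 [-0.0205 -0.0403]
-74.0 [-0.0216 -0.0407]
-76.0 [-0.0227 -0.0409]
```

>>> {"op": "send_rows", "data": {"series": [{"ax": 0,"ay": 0,"az": 0,"dx": 0.0004,"dy": -0.0011,"dz": 0,"hand": 0},{"ax": 0,"ay": 0,"az": 0,"dx": 0.0006,"dy": -0.0022,"dz": 0,"hand": 0},{"ax": 0,"ay": 0,"az": 0,"dx": 0.0009,"dy": -0.0032,"dz": 0,"hand": 0}]}}

```text
t: 13.72
ee_pos: [0.6497, 0.0487, 0.1479]
tcp_rot: [-0.001, 0.17, 0.985, 0.001]
wrist_force: [-2.4, 7.5, 3.8]
gripper_width: 0.0135
gripper_force: 25.0
```

```bash
python3 f.py
```

```text
ang 13.5 Ftan(ccw+) 7.8 rad -0.6 green 20 brass 47
```

>>> {"op": "send_rows", "data": {"series": [{"ax": 0,"ay": 0,"az": 0,"dx": 0.0002,"dy": -0.0008,"dz": 0,"hand": 0},{"ax": 0,"ay": 0,"az": 0,"dx": 0.0003,"dy": -0.0016,"dz": 0,"hand": 0}]}}

```text
t: 14.02
ee_pos: [0.65, 0.047, 0.1479]
tcp_rot: [-0.001, 0.17, 0.985, 0.001]
wrist_force: [-1.4, 5.6, 4.1]
gripper_width: 0.0132
gripper_force: 25.0
```

>>> {"op": "send_rows", "data": {"series": [{"ax": 0,"ay": 0,"az": 0,"dx": 0.0001,"dy": -0.001,"dz": 0,"hand": 0},{"ax": 0,"ay": 0,"az": 0,"dx": 0.0003,"dy": -0.002,"dz": 0,"hand": 0}]}}

```text
t: 14.28
ee_pos: [0.6503, 0.0451, 0.1479]
tcp_rot: [-0.001, 0.17, 0.985, 0.001]
wrist_force: [-2.1, 6.4, 3.1]
gripper_width: 0.0135
gripper_force: 25.0
```

Command now ≈5.5°.

>>> {"op": "send_rows", "data": {"series": [{"ax": 0,"ay": 0,"az": 0,"dx": 0.0001,"dy": -0.001,"dz": 0,"hand": 0},{"ax": 0,"ay": 0,"az": 0,"dx": 0.0001,"dy": -0.002,"dz": 0,"hand": 0}]}}

```text
t: 14.52
ee_pos: [0.6505, 0.0431, 0.1479]
tcp_rot: [-0.001, 0.17, 0.985, 0.001]
wrist_force: [-2.5, 7.1, 3.5]
gripper_width: 0.0132
gripper_force: 25.0
```

>>> {"op": "send_rows", "data": {"series": [{"ax": 0,"ay": 0,"az": 0,"dx": 0,"dy": -0.001,"dz": 0,"hand": 0},{"ax": 0,"ay": 0,"az": 0,"dx": 0,"dy": -0.002,"dz": 0,"hand": 0}]}}

```text
t: 14.78
ee_pos: [0.6505, 0.0411, 0.1479]
tcp_rot: [-0.0, 0.17, 0.985, 0.001]
wrist_force: [-0.6, 6.9, 4.3]
gripper_width: 0.0133
gripper_force: 25.0
```

```bash
python3 f.py
```

```text
ang -0.2 Ftan(ccw+) 6.9 rad -0.6 green 20 brass 45
```

>>> {"op": "send_rows", "data": {"series": [{"ax": 0,"ay": 0,"az": 0,"dx": 0,"dy": -0.001,"dz": 0,"hand": 0},{"ax": 0,"ay": 0,"az": 0,"dx": -0.0001,"dy": -0.002,"dz": 0,"hand": 0}]}}

```text
t: 15.08
ee_pos: [0.6505, 0.0391, 0.1479]
tcp_rot: [-0.0, 0.17, 0.985, 0.001]
wrist_force: [-1.1, 7.5, 3.3]
gripper_width: 0.0132
gripper_force: 25.0
```

>>> {"op": "send_rows", "data": {"series": [{"ax": 0,"ay": 0,"az": 0,"dx": -0.0001,"dy": -0.001,"dz": 0,"hand": 0},{"ax": 0,"ay": 0,"az": 0,"dx": -0.0002,"dy": -0.002,"dz": 0,"hand": 0}]}}

```text
t: 15.32
ee_pos: [0.6503, 0.0371, 0.1479]
tcp_rot: [-0.0, 0.17, 0.985, 0.001]
wrist_force: [-1.4, 7.5, 3.7]
gripper_width: 0.0135
gripper_force: 25.0
```

>>> {"op": "send_rows", "data": {"series": [{"ax": 0,"ay": 0,"az": 0,"dx": -0.0002,"dy": -0.001,"dz": 0,"hand": 0},{"ax": 0,"ay": 0,"az": 0,"dx": -0.0004,"dy": -0.002,"dz": 0,"hand": 0}]}}

```text
t: 15.58
ee_pos: [0.6499, 0.0351, 0.1479]
tcp_rot: [-0.0, 0.17, 0.985, 0.001]
wrist_force: [-0.1, 7.2, 3.0]
gripper_width: 0.0134
gripper_force: 25.0
```

>>> {"op": "send_rows", "data": {"series": [{"ax": 0,"ay": 0,"az": 0,"dx": -0.0002,"dy": -0.001,"dz": 0,"hand": 0},{"ax": 0,"ay": 0,"az": 0,"dx": -0.0005,"dy": -0.002,"dz": 0,"hand": 0}]}}

```text
t: 15.82
ee_pos: [0.6495, 0.0331, 0.1479]
tcp_rot: [-0.0, 0.17, 0.985, 0.001]
wrist_force: [-1.5, 5.9, 2.8]
gripper_width: 0.0132
gripper_force: 25.0
```

>>> {"op": "send_rows", "data": {"series": [{"ax": 0,"ay": 0,"az": 0,"dx": -0.0003,"dy": -0.001,"dz": 0,"hand": 0},{"ax": 0,"ay": 0,"az": 0,"dx": -0.0007,"dy": -0.0019,"dz": 0,"hand": 0}]}}

```text
t: 16.08
ee_pos: [0.6488, 0.031, 0.1479]
tcp_rot: [-0.0, 0.17, 0.985, 0.001]
wrist_force: [0.7, 6.3, 2.4]
gripper_width: 0.0131
gripper_force: 25.0
```

>>> {"op": "send_rows", "data": {"series": [{"ax": 0,"ay": 0,"az": 0,"dx": -0.0004,"dy": -0.0009,"dz": 0,"hand": 0},{"ax": 0,"ay": 0,"az": 0,"dx": -0.0008,"dy": -0.0019,"dz": 0,"hand": 0}]}}

```text
t: 16.32
ee_pos: [0.6479, 0.0285, 0.1478]
tcp_rot: [-0.0, 0.17, 0.985, 0.0]
wrist_force: [-1.8, 4.8, 3.8]
gripper_width: 0.0133
gripper_force: 25.0
```

```bash
python3 f.py
```

```text
ang -23.4 Ftan(ccw+) 3.7 rad -3.5 green 4 brass 48
```

>>> {"op": "send_rows", "data": {"series": [{"ax": 0,"ay": 0,"az": 0,"dx": -0.0003,"dy": -0.0006,"dz": 0,"hand": 0},{"ax": 0,"ay": 0,"az": 0,"dx": -0.0003,"dy": -0.0006,"dz": 0,"hand": 0}]}}

```text
t: 16.62
ee_pos: [0.6477, 0.0278, 0.1479]
tcp_rot: [-0.0, 0.171, 0.985, 0.0]
wrist_force: [-0.7, 5.2, 4.4]
gripper_width: 0.0132
gripper_force: 25.0
```

```bash
python3 f.py
python3 - <<'E'
from h import *
p,d=cams.snapshot("scene");cv2.imwrite("pics/g4.png",cv2.resize(p[200:290,300:400],None,fx=6,fy=6,interpolation=2)[:,:,::-1])
E
```

```text
ang -24.6 Ftan(ccw+) 4.4 rad -2.8 green 6 brass 44
```

View pics/g4.png

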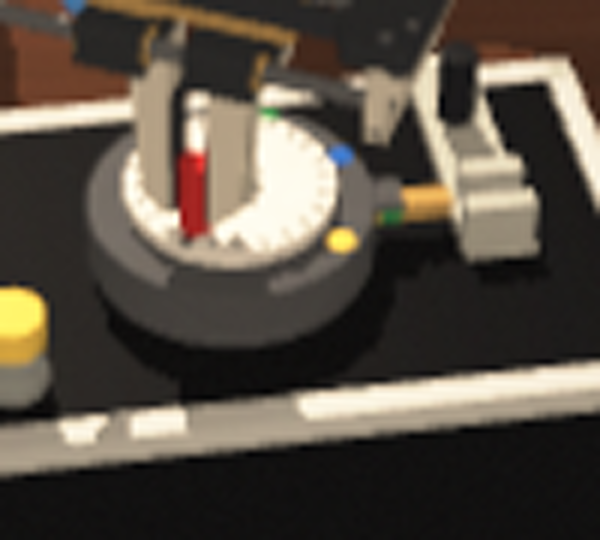

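>>> {"op": "send_rows", "data": {"series": [{"ax": 0,"ay": 0,"az": 0,"dx": -0.0004,"dy": -0.0009,"dz": 0,"hand": 0},{"ax": 0,"ay": 0,"az": 0,"dx": -0.0004,"dy": -0.0009,"dz": 0,"hand": 0}]}}

```text
t: 16.98
ee_pos: [0.6472, 0.0269, 0.1479]
tcp_rot: [-0.0, 0.171, 0.985, 0.0]
wrist_force: [-1.6, 4.8, 4.2]
gripper_width: 0.0135
gripper_force: 25.0
```

```bash
python3 f.py
```

```text
ang -26.4 Ftan(ccw+) 3.6 rad -3.5 green 6 brass 45
```

>>> {"op": "send_rows", "data": {"series": [{"ax": 0,"ay": 0,"az": 0,"dx": -0.0005,"dy": -0.0009,"dz": 0,"hand": 0},{"ax": 0,"ay": 0,"az": 0,"dx": -0.0005,"dy": -0.0009,"dz": 0,"hand": 0}]}}

```text
t: 17.27
ee_pos: [0.6468, 0.0261, 0.1479]
tcp_rot: [-0.0, 0.171, 0.985, 0.0]
wrist_force: [-1.2, 4.4, 4.4]
gripper_width: 0.0134
gripper_force: 25.0
```

```bash
python3 f.py
```

```text
ang -28.2 Ftan(ccw+) 3.3 rad -3.2 green 6 brass 45
```

>>> {"op": "send_rows", "data": {"series": [{"ax": 0,"ay": 0,"az": 0,"dx": -0.0005,"dy": -0.0009,"dz": 0,"hand": 0},{"ax": 0,"ay": 0,"az": 0,"dx": -0.0005,"dy": -0.0009,"dz": 0,"hand": 0}]}}

```text
t: 17.58
ee_pos: [0.6463, 0.0252, 0.1479]
tcp_rot: [-0.0, 0.171, 0.985, 0.0]
wrist_force: [-1.0, 4.5, 4.8]
gripper_width: 0.0135
gripper_force: 25.0
```

```bash
python3 f.py
```

```text
ang -30.0 Ftan(ccw+) 3.5 rad -3.1 green 7 brass 46
```

>>> {"op": "send_rows", "data": {"series": [{"ax": 0,"ay": 0,"az": 0,"dx": -0.0005,"dy": -0.0008,"dz": 0,"hand": 0},{"ax": 0,"ay": 0,"az": 0,"dx": -0.0005,"dy": -0.0008,"dz": 0,"hand": 0}]}}

```text
t: 17.88
ee_pos: [0.6458, 0.0244, 0.1479]
tcp_rot: [0.0, 0.171, 0.985, 0.0]
wrist_force: [-0.6, 5.4, 4.5]
gripper_width: 0.0136
gripper_force: 25.0
```

```bash
python3 f.py
python3 - <<'E'
from h import *
import glob
a=cv2.imread("pics/g3.png")
p,d=cams.snapshot("scene");b=cv2.resize(p[200:290,300:400],None,fx=6,fy=6,interpolation=2)[:,:,::-1]
A,B=[cv2.resize(q[130:280,330:570],None,fx=1.6,fy=1.6) for q in(a,b)]
cv2.imwrite("pics/g5.png",np.hstack([A,B]))
E
```

```text
ang -31.6 Ftan(ccw+) 4.3 rad -3.3 green 6 brass 45
```

View pics/g5.png

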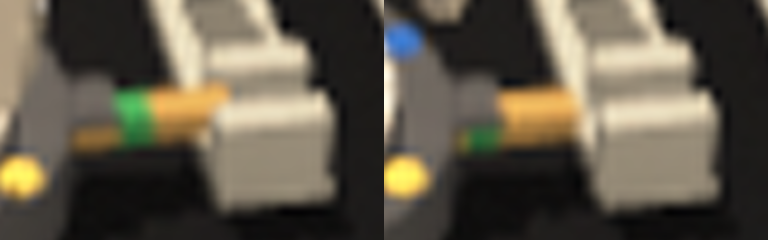

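>>> {"op": "send_rows", "data": {"series": [{"ax": 0,"ay": 0,"az": 0,"dx": -0.0006,"dy": -0.0008,"dz": 0,"hand": 0},{"ax": 0,"ay": 0,"az": 0,"dx": -0.0006,"dy": -0.0008,"dz": 0,"hand": 0}]}}

```text
t: 18.23
ee_pos: [0.6453, 0.0236, 0.1479]
tcp_rot: [0.0, 0.171, 0.985, 0.0]
wrist_force: [-1.2, 4.8, 4.4]
gripper_width: 0.0136
gripper_force: 25.0
```

```bash
python3 f.py
```

```text
ang -33.4 Ftan(ccw+) 3.3 rad -3.6 green 7 brass 46
```

>>> {"op": "send_rows", "data": {"series": [{"ax": 0,"ay": 0,"az": 0,"dx": -0.0006,"dy": -0.0008,"dz": 0,"hand": 0},{"ax": 0,"ay": 0,"az": 0,"dx": -0.0006,"dy": -0.0008,"dz": 0,"hand": 0}]}}

```text
t: 18.52
ee_pos: [0.645, 0.0232, 0.1479]
tcp_rot: [0.0, 0.171, 0.985, 0.001]
wrist_force: [3.0, 8.0, 2.4]
gripper_width: 0.0136
gripper_force: 25.0
```

```bash
python3 f.py
```

```text
ang -34.1 Ftan(ccw+) 8.3 rad -2.0 green 6 brass 44
```

>>> {"op": "send_rows", "data": {"series": [{"ax": 0,"ay": 0,"az": 0,"dx": 0.0004,"dy": 0.0006,"dz": 0,"hand": 0},{"ax": 0,"ay": 0,"az": 0,"dx": 0.0004,"dy": 0.0006,"dz": 0,"hand": 0.05},{"ax": 0,"ay": 0,"az": 0,"dx": 0.0004,"dy": 0.0006,"dz": 0,"hand": 0.05},{"ax": 0,"ay": 0,"az": 0,"dx": 0.0004,"dy": 0.0006,"dz": 0,"hand": 0.05},{"ax": 0,"ay": 0,"az": 0,"dx": 0.0004,"dy": 0.0006,"dz": 0,"hand": 0.05},{"ax": 0,"ay": 0,"az": 0,"dx": 0,"dy": 0.001,"dz": 0.04,"hand": 0.05},{"ax": 0,"ay": 0,"az": 0,"dx": -0.02,"dy": 0.02,"dz": 0.08,"hand": 0.05},{"ax": 0,"ay": 0,"az": 0,"dx": -0.054,"dy": 0.058,"dz": 0.08,"hand": 0.05},{"ax": 0,"ay": 0,"az": 0,"dx": -0.085,"dy": 0.09,"dz": 0.08,"hand": 0.05},{"ax": 0,"ay": 0,"az": 0,"dx": -0.108,"dy": 0.1157,"dz": 0.08,"hand": 0.05},{"ax": 0,"ay": 0,"az": 0,"dx": -0.108,"dy": 0.1157,"dz": 0.08,"hand": 0.05}], "force": 25}}

```text
t: 19.95
ee_pos: [0.5356, 0.1394, 0.228]
tcp_rot: [0.0, 0.169, 0.986, 0.0]
wrist_force: [0.3, 0.1, -1.2]
gripper_width: 0.0502
gripper_force: 0.0
```

```bash
python3 f.py
python3 - <<'E'
from h import *
p,d=cams.snapshot("scene");cv2.imwrite("pics/g6.png",cv2.resize(p[170:300,290:420],None,fx=4.5,fy=4.5,interpolation=2)[:,:,::-1])
E
```

```text
ang 130.2 Ftan(ccw+) -0.3 rad -0.1 green 8 brass 46
```

View pics/g6.png

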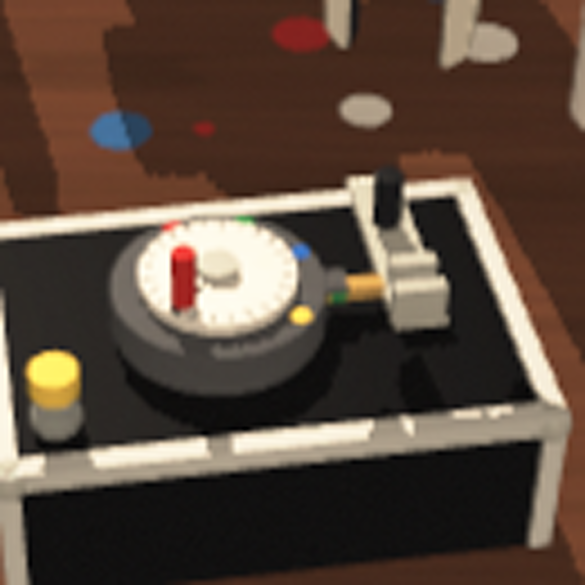

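>>> {"op": "send_rows", "data": {"series": [{"ax": 0,"ay": 0,"az": 0,"dx": 0.001,"dy": -0.001,"dz": -0.05,"hand": 0.05},{"ax": 0,"ay": 0,"az": 0,"dx": 0.001,"dy": -0.001,"dz": -0.09,"hand": 0.05},{"ax": 0,"ay": 0,"az": 0,"dx": 0.001,"dy": -0.001,"dz": -0.116,"hand": 0.05},{"ax": 0,"ay": 0,"az": 0,"dx": 0.001,"dy": -0.001,"dz": -0.116,"hand": 0.02},{"ax": 0,"ay": 0,"az": 0,"dx": 0.001,"dy": -0.001,"dz": -0.116,"hand": 0.0},{"ax": 0,"ay": 0,"az": 0,"dx": 0.001,"dy": -0.001,"dz": -0.116,"hand": 0.0},{"ax": 0,"ay": 0,"az": 0,"dx": 0.001,"dy": -0.001,"dz": -0.116,"hand": 0.0},{"ax": 0,"ay": 0,"az": 0,"dx": 0.001,"dy": -0.001,"dz": -0.116,"hand": 0.0}], "force": 20}}

```text
t: 21.05
ee_pos: [0.5381, 0.1383, 0.1127]
tcp_rot: [0.001, 0.171, 0.985, 0.001]
wrist_force: [0.0, 7.2, 2.2]
gripper_width: 0.0174
gripper_force: 20.0
```

>>> {"op": "send_rows", "data": {"series": [{"ax": 0,"ay": 0,"az": 0,"dx": -0.005,"dy": -0.0008,"dz": 0,"hand": 0},{"ax": 0,"ay": 0,"az": 0,"dx": -0.01,"dy": -0.0017,"dz": 0,"hand": 0}]}}

```text
t: 21.3
ee_pos: [0.5282, 0.1366, 0.1127]
tcp_rot: [0.001, 0.171, 0.985, 0.001]
wrist_force: [1.3, 7.9, 0.9]
gripper_width: 0.0176
gripper_force: 20.0
```

Drawer is free. Pull the remainder, slightly past 70 mm in small steps.

>>> {"op": "send_rows", "data": {"series": [{"ax": 0,"ay": 0,"az": 0,"dx": -0.01,"dy": -0.0012,"dz": 0,"hand": 0},{"ax": 0,"ay": 0,"az": 0,"dx": -0.02,"dy": -0.0029,"dz": 0,"hand": 0},{"ax": 0,"ay": 0,"az": 0,"dx": -0.03,"dy": -0.0046,"dz": 0,"hand": 0},{"ax": 0,"ay": 0,"az": 0,"dx": -0.04,"dy": -0.0063,"dz": 0,"hand": 0},{"ax": 0,"ay": 0,"az": 0,"dx": -0.05,"dy": -0.008,"dz": 0,"hand": 0},{"ax": 0,"ay": 0,"az": 0,"dx": -0.057,"dy": -0.0092,"dz": 0,"hand": 0},{"ax": 0,"ay": 0,"az": 0,"dx": -0.059,"dy": -0.0095,"dz": 0,"hand": 0},{"ax": 0,"ay": 0,"az": 0,"dx": -0.06,"dy": -0.0097,"dz": 0,"hand": 0}]}}

```text
t: 22.3
ee_pos: [0.4698, 0.1266, 0.1128]
tcp_rot: [0.003, 0.171, 0.985, 0.001]
wrist_force: [12.5, 8.8, -5.9]
gripper_width: 0.0174
gripper_force: 20.0
```

>>> {"op": "send_rows", "data": {"series": [{"ax": 0,"ay": 0,"az": 0,"dx": 0,"dy": 0,"dz": 0,"hand": 0.0},{"ax": 0,"ay": 0,"az": 0,"dx": 0,"dy": 0.0005,"dz": 0,"hand": 0.05},{"ax": 0,"ay": 0,"az": 0,"dx": 0,"dy": 0.0005,"dz": 0,"hand": 0.05},{"ax": 0,"ay": 0,"az": 0,"dx": 0,"dy": 0.0005,"dz": 0,"hand": 0.05},{"ax": 0,"ay": 0,"az": 0,"dx": 0,"dy": 0.0005,"dz": 0,"hand": 0.05},{"ax": 0,"ay": 0,"az": 0,"dx": 0,"dy": 0.0005,"dz": 0.04,"hand": 0.05},{"ax": 0,"ay": 0,"az": 0,"dx": 0,"dy": 0.0005,"dz": 0.1,"hand": 0.05},{"ax": 0,"ay": 0,"az": 0,"dx": -0.06,"dy": 0.0,"dz": 0.13,"hand": 0.05},{"ax": 0,"ay": 0,"az": 0,"dx": -0.06,"dy": 0.0,"dz": 0.13,"hand": 0.05},{"ax": 0,"ay": 0,"az": 0,"dx": -0.06,"dy": 0.0,"dz": 0.13,"hand": 0.05}]}}

```text
t: 23.55
ee_pos: [0.4077, 0.1258, 0.2417]
tcp_rot: [0.0, 0.17, 0.985, 0.0]
wrist_force: [0.2, -0.1, -0.3]
gripper_width: 0.0502
gripper_force: 0.0
```

Run:
```python
from h import *
p,d=cams.snapshot("scene");cv2.imwrite("pics/g7.png",cv2.resize(p[130:310,270:540],None,fx=2.9,fy=2.9,interpolation=2)[:,:,::-1])
```

```text
(no output)
```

View pics/g7.png

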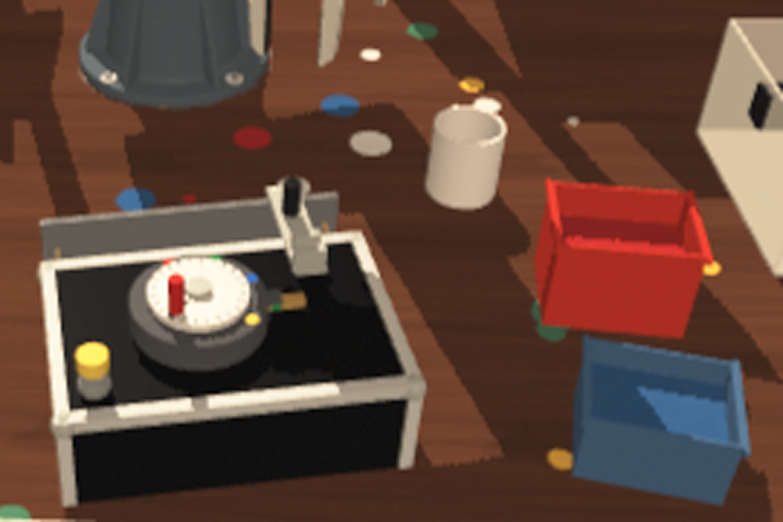

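The drawer is out, with its post at (291,195) in the crop. The bolt is in, and the jar, mug and tubs haven't moved.

```bash
python3 -c "
from plant import close_job
print(close_job())"
```

```text
the job is handed in; nothing more can be done
None
```

I dialled the lock, pulled the drawer to its end stop (about 69 of 70 mm by arm travel), let go and handed the job in at about 24 s; the tubs, jar, mug, brush and spatula were not touched.

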